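Turn the row of stakes round for the student opposite

ROBOT

A 7-joint arm with a two-finger parallel gripper is mounted at the origin on the work surface. World frame = base frame: x ahead of the robot, y to its left, z up, the work surface at z = 0. Lengths are in m, angles in degrees, forces in N, time in s.
With the tool pointing down it reaches from about 0.4 to 0.875 m from the base axis. Payload 4.4 kg.
Tool frame: the origin (TCP) lies between the finger pads; the fingertips stand 25 mm ahead of it and the grasp point (between the pads) lies 6 mm ahead of it (manip.tips_ahead is the distance from the TCP to the fingertips, in m); z points along the fingers, y is the line along which they close (so a half turn about z gives the same grasp; the last joint's range is limited). The gripper opens to 85 mm and grips with 20 to 120 N. Pads are 22 mm wide; open, the fingers measure 114 mm over their backs; the gripper's body (76 mm by 85 mm) begins 54 mm behind the grasp point. The pads swing forward as they close: fully open they stand 13 mm farther back than shut.
Start: joints at [-78.197, 36.005, 2.206, 86.941, -1.547, 57.084, -1.146], TCP at [0.174, 0.626, 0.256] pointing down, gripper open.
Joint ranges: [-175.42, 175.42], [-21.48, 121.26], [-71.46, 75.88], [10.55, 141.38], [-63.04, 243.04], [13.31, 113.54], [-168.57, 168.57]. Speed limits (degrees/s): [147.25, 147.25, 180, 180, 180, 180, 180].

INTERFACE

Orientations are given as a 3x3 rotation matrix whose columns are the frame's x, y, z axes.
In Python, from plant import manip, imaging gives the robot as it stands. The module is installed in compiled form; this text tells all that it offers.
- The arm moves only by the tool arm_command, never from a script. Its argument "moves" is a list of rows, each an object with "translation": the shift along the tool's x, y, z in units of 40 mm (1.0 is 40 mm), a list of three; "angular": the turn, a rotation vector about the tool's x, y, z in units of 5 degrees (1.0 is 5 degrees), a list of three; "fingers": the finger opening in mm, from 0 to 85.4. A call has 1 to 5 rows; each row shifts and turns the commanded pose from where the row before left it, along the tool's axes as they then stand; what a row does not reach is not made up. A row lasts 1/12 s, in which the tool goes at most 41.7 mm and 7.16 degrees, less where a joint would pass 70% of its speed; a pose out of reach is approached as far as the arm can. A call is refused whole if a number of a shift passes 1 or a number of a turn 1, either way. A call with a gripper value outside its range is refused whole. The fingers move at their own pace and stop on an object; "squeeze" is the grip in N (left out, the last holds). Time passes only in rows, so rows that do not move let the fingers close. It gives the time, the measured TCP pose, the force, the opening and the grip force at its end, in the units of the state.
- manip.observe(): the state, without advancing time (a new reading comes with each control period).
- imaging.read_camera(name): name is "scene" or "top"; returns a dict with "img" (384x512x3 uint8, red, green, blue), "mtx" (3x3 intrinsics, pixels), "dist_coeffs" ([k1, k2, p1, p2, k3] as OpenCV has them; the pictures are not rectified), "extrinsics" (4x4, takes a point from world to camera coordinates). Camera axes: x right, y down, z forward; pixel columns grow to the right and rows downward; lengths in m; the calibration is good to about 2 mm. A picture is of the moment at which its call begins. There is no depth.
- manip.sign_off(): hands the job in; it is judged then, once.
The state is a dict: "t": time; "q": joint angles; "joint_velocities": joint speeds; "joint_torque": joint torques, N m; "tcp_pos": TCP position; "tool_rot": TCP orientation; "ft_force": force on the tool from outside, world axes, zero at the start; "moment": the same for the moment, N m; "width": finger opening in m; "grasp_force": force on a finger pad.
Only numpy, scipy, OpenCV 4.12 (cv2) and the standard library are available. Lean on these libraries where they do the work, as an engineer would, in place of code of your own. Each camera call takes 0.05 s, during which the arm holds its last target. There are 200 camera calls.

TASK

The four steel forming stakes stand on the dark board in the order they will be used; move them to the empty wooden rack in the reverse order, one upright in each bay, so that the student across the bench finds the same sequence: the leftmost stake goes into the rightmost bay, the rightmost into the leftmost, and so on. Set each one down gently on the floor of its bay without dropping it or knocking any over, and leave the mallet, bowl and copper flower where they are.

Things in the scene. Friction and masses are not known exactly. Their poses are not given: they have to be found in the camera images.
- stake_dome: Loose steel stake, 0.55 kg nominal, standing upright: dark round foot 44 mm across and 8 mm high, then a dark round body 40 mm across from 8 to 50 mm height (the place to grip), then a bright head, nowhere wider than the body. Origin: centre of the foot's underside; z up; any yaw. Head: a smooth round dome, 39 mm across, from 50 to 69 mm height, covering the body's top.
- stake_square: Loose steel stake, 0.55 kg nominal, standing upright: dark round foot 44 mm across and 8 mm high, then a dark round body 40 mm across from 8 to 50 mm height (the place to grip), then a bright head, nowhere wider than the body. Origin: centre of the foot's underside; z up; any yaw. Head: a flat-topped square block 26 x 26 mm, from 50 to 72 mm height.
- stake_ridge: Loose steel stake, 0.55 kg nominal, standing upright: dark round foot 44 mm across and 8 mm high, then a dark round body 40 mm across from 8 to 50 mm height (the place to grip), then a bright head, nowhere wider than the body. Origin: centre of the foot's underside; z up; any yaw. Head: a narrow bar 38 mm long (along its own y) and 9 mm wide, from 50 to 72 mm height.
- stake_cone: Loose steel stake, 0.55 kg nominal, standing upright: dark round foot 44 mm across and 8 mm high, then a dark round body 40 mm across from 8 to 50 mm height (the place to grip), then a bright head, nowhere wider than the body. Origin: centre of the foot's underside; z up; any yaw. Head: a slim pointed cone, 24 mm across at its base, from 50 to 80 mm height.
- pad_dome: Fixed cork pad 60 x 60 x 4 mm on the dark board (85 x 350 x 12 mm). The dome stake starts on it, within 6 mm of its middle, foot 16 mm above the bench. The four pads look alike, in a row 85 mm apart, in shuffled order; they stay put. Origin: centre of its underside, 12 mm above the bench; its y runs along the row to the robot's left (within 9 degrees).
- pad_square: Fixed cork pad 60 x 60 x 4 mm on the dark board (85 x 350 x 12 mm). The square stake starts on it, within 6 mm of its middle, foot 16 mm above the bench. The four pads look alike, in a row 85 mm apart, in shuffled order; they stay put. Origin: centre of its underside, 12 mm above the bench; its y runs along the row to the robot's left (within 9 degrees).
- pad_ridge: Fixed cork pad 60 x 60 x 4 mm on the dark board (85 x 350 x 12 mm). The ridge stake starts on it, within 6 mm of its middle, foot 16 mm above the bench. The four pads look alike, in a row 85 mm apart, in shuffled order; they stay put. Origin: centre of its underside, 12 mm above the bench; its y runs along the row to the robot's left (within 9 degrees).
- pad_cone: Fixed cork pad 60 x 60 x 4 mm on the dark board (85 x 350 x 12 mm). The cone stake starts on it, within 6 mm of its middle, foot 16 mm above the bench. The four pads look alike, in a row 85 mm apart, in shuffled order; they stay put. Origin: centre of its underside, 12 mm above the bench; its y runs along the row to the robot's left (within 9 degrees).
- rack: Fixed pale wooden rack 85 (x) by 350 (y) by 20 mm high, with four square bays in a row, each 64 x 64 mm inside, floor 12 mm above the bench, walls 8 mm high. Origin: middle of the underside; bay centres at x 0, y -127.5, -42.5, 42.5, 127.5 mm; its y points to the robot's left (within 9 degrees). The rack stands either beyond the board or nearer the robot.
- mallet: Bystander: loose wooden mallet lying flat to the robot's right of the racks, about 250 mm long, head 56 mm across and 90 mm wide. Origin: on the bench under the handle, 120 mm from the handle's end.
- bowl: Bystander: small loose green plastic bowl, 90 mm across, 40 mm high, to the left of the racks. Origin: centre of its underside.
- rosette: Bystander: loose copper flower, about 50 mm across, 25 mm high, on the right of the racks. Origin: centre of its underside.

How it is judged:
By the outcome, as a careful person would: the job done as asked, in the order asked, and still so for the second after the job is handed in, with the robot touching nothing.
It also fails if it takes over 120 s, if anything falls off the work surface, if the arm or the gripper's body presses on something with over 40 N, if the wrist force passes 120 N, or if a joint passes its speed limit or range.

## Working session

There is one attempt and no reset: what is moved stays moved. The work goes in short steps, Python scripts to look and compute and a tool call to move; the robot and the scene stay as the last step left them, time stands still between calls to the robot, and variables do not carry over. Pictures are saved under pics/ and viewed, at most 14 in all, crops included, and the job is handed in when it is done.

Besides the shell and the picture viewer there is one more tool, called after "Emit:" as name(argument=value, ...) on one line, values as JSON. arm_command: Moves the arm, as the interface text tells. Its arguments: {"type":"object","properties":{"moves":{"type":"array","items":{"type":"object","properties":{"translation":{"type":"array","items":{"type":"number"}},"angular":{"type":"array","items":{"type":"number"}},"fingers":{"type":"number"}}}},"squeeze":{"type":"number"}},"required":["moves"]}

```bash
mkdir -p pics; python3 - <<'E'
from plant import manip, imaging
import cv2, numpy as np
s=manip.observe(); print(s['t'],s['tcp_pos'],s['tool_rot'],s['width'])
for n in('scene','top'):
    c=imaging.read_camera(n); cv2.imwrite(f'pics/{n}0.png',c['img'][:,:,::-1])
    print(n,c['mtx'],c['dist_coeffs'],np.round(c['extrinsics'],4))
E
```

```text
0.0 [0.17429996 0.62557361 0.25536035] [[-9.63295390e-01  2.68443147e-01 -5.17968991e-04]
 [ 2.68443646e-01  9.63293519e-01 -1.89866030e-03]
 [-1.07261738e-05 -1.96801620e-03 -9.99998063e-01]] 0.08526137469445763
scene [[392.07398635   0.         256.43533332]
 [  0.         392.07398635 190.44841844]
 [  0.           0.           1.        ]] [-0.0752715  0.         0.         0.         0.       ] [[-0.2469  0.969   0.0108  0.1196]
 [ 0.8301  0.2173 -0.5135 -0.3717]
 [-0.4999 -0.1178 -0.858   1.281 ]
 [ 0.      0.      0.      1.    ]]
top [[462.15664146   0.         254.90541944]
 [  0.         462.15664146 188.59987462]
 [  0.           0.           1.        ]] [-0.03960372  0.          0.          0.          0.        ] [[-0.0133 -0.9998  0.0178 -0.0154]
 [-0.9961  0.0117 -0.0875  0.4782]
 [ 0.0873 -0.0189 -0.996   1.2496]
 [ 0.      0.      0.      1.    ]]
```

View pics/scene0.png

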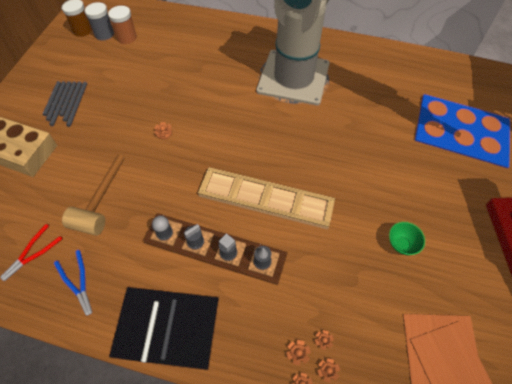

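View pics/top0.png

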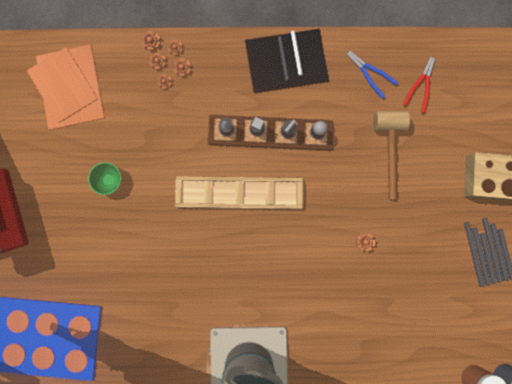

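The top view (robot's left is image left) shows the dark board with, left to right, cone (227,127), square (258,127), ridge (289,128) and dome (319,129). The empty rack (240,192) is nearer the robot. The rack order, left to right, should be dome, ridge, square, cone.

```bash
cat > h.py <<'E'
from plant import manip, imaging
import cv2, numpy as np
def ray(c,px):
    u=cv2.undistortPoints(np.float64(px).reshape(-1,1,2),c['mtx'],np.array(c['dist_coeffs'])).reshape(-1,2)
    R,t=c['extrinsics'][:3,:3],c['extrinsics'][:3,3]
    return -R.T@t, np.c_[u,np.ones(len(u))]@R
def plane(c,px,z):
    o,d=ray(c,px); return o+d*((z-o[2])/d[:,2])[:,None]
def crop(c,x0,x1,y0,y1,k,name):
    cv2.imwrite('pics/'+name,cv2.resize(c['img'][y0:y1,x0:x1,::-1],None,fx=k,fy=k,interpolation=cv2.INTER_CUBIC))
E
python3 - <<'E'
from h import *
print(manip.tips_ahead)
c=imaging.read_camera('top'); crop(c,165,345,105,220,4.4,'topc.png')
s=imaging.read_camera('scene'); crop(s,130,345,160,290,3.7,'scenec.png')
h=cv2.cvtColor(c['img'],cv2.COLOR_RGB2HSV)
for p in [(180,192),(195,190),(213,120),(227,110),(160,200),(250,165)]: print(p,h[p[1],p[0]])
E
```

```text
0.025
(180, 192) [ 17 108 196]
(195, 190) [ 20  81 234]
(213, 120) [ 12 131 107]
(227, 110) [ 13 141 170]
(160, 200) [ 13 135 162]
(250, 165) [ 14 142 163]
```

View pics/topc.png

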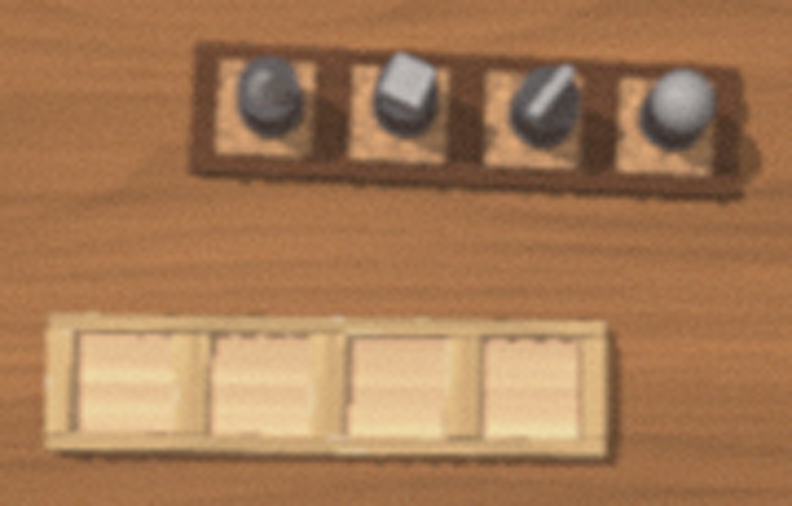

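View pics/scenec.png

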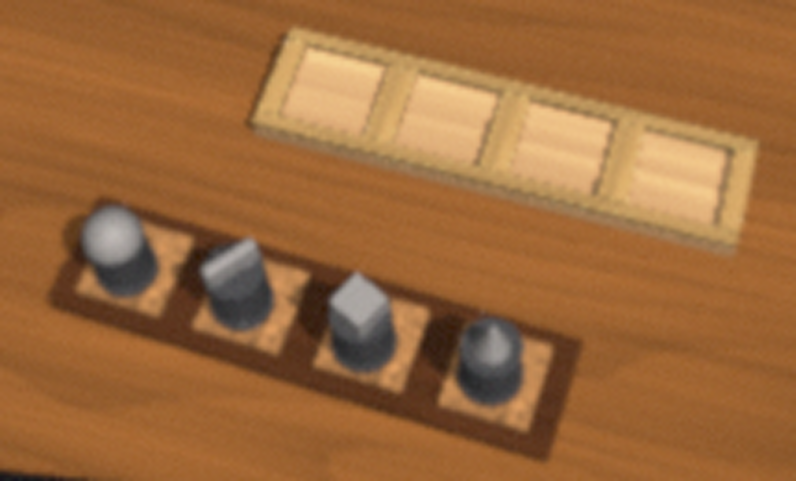

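Crops confirm left to right: cone, square, ridge, dome. In the top crop, the rack rim corners are at about (47,316), (607,322), (606,452) and (46,442). The heads are at cone tip (263,78), square (407,80), ridge (551,91) and dome (685,100).

```bash
python3 - <<'E'
from h import *
c=imaging.read_camera('top'); s=imaging.read_camera('scene')
T=lambda p:(np.float64(p)+.5)/4.4-.5+[165,105]
S=lambda p:(np.float64(p)+.5)/3.7-.5+[130,160]
print('cam',ray(c,[[0,0]])[0],ray(s,[[0,0]])[0])
r=plane(c,T([[47,316],[607,322],[606,452],[46,442]]),.02); print('rack top',r.round(4),np.linalg.norm(np.diff(r,axis=0),axis=1))
r=plane(s,S([[738,243],[252,125],[292,30],[757,143]]),.02); print('rack scene',r.round(4),np.linalg.norm(np.diff(r,axis=0),axis=1))
print('baysT',plane(c,T([[128,384],[262,386],[397,388],[531,390]]),.012).round(4))
print('baysS',plane(s,S([[682,177],[562,149],[448,121],[334,92]]),.012).round(4))
b=plane(c,T([[197,43],[742,69],[738,195],[191,174]]),.012); print('board',b.round(4),np.linalg.norm(np.diff(b,axis=0),axis=1))
z=dict(cone=.096,square=.088,ridge=.088,dome=.068)
tp=dict(cone=(263,78),square=(407,80),ridge=(551,91),dome=(685,100)); sp=dict(cone=(491,322),square=(359,299),ridge=(230,263),dome=(113,236))
pads=plane(c,T([[266,109],[399,115],[532,121],[664,126]]),.016).round(4); print('pads',pads)
for n in z:
    print(n,plane(c,T([tp[n]]),z[n]).round(4),plane(s,S([sp[n]]),z[n]).round(4))
m=cv2.inRange(cv2.cvtColor(c['img'],cv2.COLOR_RGB2HSV),(14,40,175),(30,118,255)); m[:165]=0; m[220:]=0; m[:,:160]=0;m[:,320:]=0
(cx,sz,a)=cv2.minAreaRect(cv2.findNonZero(cv2.morphologyEx(m,cv2.MORPH_OPEN,np.ones((3,3))))); print('rect',cx,sz,a,plane(c,[cx],.016))
E
```

```text
cam [0.36703087 0.00260911 1.28675108] [0.97842193 0.11580949 0.90698866]
rack top [[ 0.5142  0.1973  0.02  ]
 [ 0.5065 -0.1536  0.02  ]
 [ 0.4248 -0.1511  0.02  ]
 [ 0.4354  0.1978  0.02  ]] [0.35098595 0.08170018 0.34910154]
rack scene [[ 0.5144  0.1962  0.02  ]
 [ 0.5094 -0.1527  0.02  ]
 [ 0.4247 -0.1503  0.02  ]
 [ 0.4332  0.1971  0.02  ]] [0.34896721 0.0847508  0.34753391]
baysT [[ 0.4716  0.1476  0.012 ]
 [ 0.4694  0.0636  0.012 ]
 [ 0.4671 -0.0213  0.012 ]
 [ 0.4648 -0.1056  0.012 ]]
baysS [[ 0.4691  0.1505  0.012 ]
 [ 0.4683  0.0638  0.012 ]
 [ 0.4665 -0.0203  0.012 ]
 [ 0.4638 -0.1065  0.012 ]]
board [[ 0.6894  0.1034  0.012 ]
 [ 0.6695 -0.2451  0.012 ]
 [ 0.5878 -0.2401  0.012 ]
 [ 0.6047  0.1076  0.012 ]] [0.34915084 0.08186163 0.34811319]
pads [[ 0.6453  0.0596  0.016 ]
 [ 0.6406 -0.0248  0.016 ]
 [ 0.6359 -0.1093  0.016 ]
 [ 0.632  -0.1933  0.016 ]]
cone [[0.6465 0.0576 0.096 ]] [[0.6438 0.0531 0.096 ]]
square [[ 0.6464 -0.0283  0.088 ]] [[ 0.6461 -0.0293  0.088 ]]
ridge [[ 0.6389 -0.1147  0.088 ]] [[ 0.6432 -0.1136  0.088 ]]
dome [[ 0.6372 -0.1986  0.068 ]] [[ 0.6362 -0.1984  0.068 ]]
rect (238.53387451171875, 191.96046447753906) (127.13536834716797, 30.5439510345459) 0.7638984322547913 [[0.46962083 0.02375222 0.016     ]]
```

Emit:
arm_command(moves=[{"translation": [0,0,-1],"angular": [0,0,0],"fingers": 70},{"translation": [0,0,-1],"angular": [0,0,0],"fingers": 70},{"translation": [-1,0,0],"angular": [0,0,0.7],"fingers": 70},{"translation": [-1,-0.03,0],"angular": [0,0,0.7],"fingers": 70},{"translation": [-1,-0.03,0],"angular": [0,0,0.7],"fingers": 70}], squeeze=40)

```text
t: 0.72
tcp_pos: [0.2878, 0.5851, 0.3372]
tool_rot: [[-0.898, 0.44, 0.001], [0.44, 0.898, 0.002], [0.0, 0.002, -1.0]]
ft_force: [-0.0, 0.3, -0.8]
width: 0.0701
grasp_force: 0.0
```

Emit:
arm_command(moves=[{"translation": [-1,-0.03,0],"angular": [0,0,0.7],"fingers": 70},{"translation": [-1,-0.03,0],"angular": [0,0,0.7],"fingers": 70},{"translation": [-1,-0.03,0],"angular": [0,0,0.7],"fingers": 70},{"translation": [-1,-0.03,0],"angular": [0,0,0.7],"fingers": 70},{"translation": [-1,-0.03,0],"angular": [0,0,0.7],"fingers": 70}])

```text
t: 1.13
tcp_pos: [0.4521, 0.4699, 0.3362]
tool_rot: [[-0.723, 0.691, 0.0], [0.691, 0.723, 0.0], [0.0, 0.0, -1.0]]
ft_force: [0.6, 0.7, -0.1]
width: 0.0701
grasp_force: 0.0
```

Emit:
arm_command(moves=[{"translation": [-1,-0.03,0],"angular": [0,0,0.7],"fingers": 70},{"translation": [-1,-0.03,0],"angular": [0,0,0.7],"fingers": 70},{"translation": [-1,-0.03,0],"angular": [0,0,0.7],"fingers": 70},{"translation": [-1,-0.03,0],"angular": [0,0,0.7],"fingers": 70},{"translation": [-1,-0.03,0],"angular": [0,0,0.7],"fingers": 70}])

```text
t: 1.55
tcp_pos: [0.5736, 0.3118, 0.3361]
tool_rot: [[-0.481, 0.877, 0.0], [0.877, 0.481, 0.0], [0.0, 0.0, -1.0]]
ft_force: [0.1, 0.1, -0.3]
width: 0.0698
grasp_force: 0.0
```

Emit:
arm_command(moves=[{"translation": [-1,-0.03,0],"angular": [0,0,0.7],"fingers": 70},{"translation": [-1,-0.03,0],"angular": [0,0,0.7],"fingers": 70},{"translation": [-1,-0.03,0],"angular": [0,0,0.7],"fingers": 70},{"translation": [-1,-0.03,0],"angular": [0,0,0.7],"fingers": 70},{"translation": [-1,-0.03,0],"angular": [0,0,0.7],"fingers": 70}])

```text
t: 1.97
tcp_pos: [0.642, 0.1245, 0.3361]
tool_rot: [[-0.195, 0.981, 0.0], [0.981, 0.195, 0.0], [0.0, 0.0, -1.0]]
ft_force: [-0.0, -0.1, -0.4]
width: 0.0699
grasp_force: 0.0
```

Emit:
arm_command(moves=[{"translation": [-1,0,0],"angular": [0,0,0.7],"fingers": 70},{"translation": [-1,0,0],"angular": [0,0,0.7],"fingers": 70},{"translation": [-1,0,0],"angular": [0,0,0.7],"fingers": 70},{"translation": [0,0,0],"angular": [0,0,0],"fingers": 70},{"translation": [0,0,0],"angular": [0,0,0],"fingers": 70}])

```text
t: 2.38
tcp_pos: [0.6578, 0.0034, 0.3364]
tool_rot: [[-0.01, 1.0, 0.0], [1.0, 0.01, -0.002], [-0.002, 0.0, -1.0]]
ft_force: [0.4, 1.1, 0.2]
width: 0.07
grasp_force: 0.0
```

Emit:
arm_command(moves=[{"translation": [-1,-0.11,0],"angular": [0,0,0],"fingers": 70},{"translation": [-1,-0.11,0],"angular": [0,0,0],"fingers": 70},{"translation": [-1,-0.11,0],"angular": [0,0,0],"fingers": 70},{"translation": [-1,-0.11,0],"angular": [0,0,0],"fingers": 70},{"translation": [-1,-0.11,0],"angular": [0,0,0],"fingers": 70}])

```text
t: 2.8
tcp_pos: [0.6394, -0.1922, 0.3362]
tool_rot: [[-0.02, 1.0, 0.0], [1.0, 0.02, 0.001], [0.001, 0.0, -1.0]]
ft_force: [0.4, 0.2, -0.8]
width: 0.0702
grasp_force: 0.0
```

Emit:
arm_command(moves=[{"translation": [-0.05,0,0.9],"angular": [0,0,0],"fingers": 70},{"translation": [0,0,0.9],"angular": [0,0,0],"fingers": 70},{"translation": [0,0,0.9],"angular": [0,0,0],"fingers": 70},{"translation": [0,0,0.9],"angular": [0,0,0],"fingers": 70},{"translation": [0,0,0.9],"angular": [0,0,0],"fingers": 70}])

```text
t: 3.22
tcp_pos: [0.6398, -0.1924, 0.1547]
tool_rot: [[-0.019, 1.0, 0.001], [1.0, 0.019, 0.002], [0.002, 0.001, -1.0]]
ft_force: [0.9, 0.7, 0.1]
width: 0.0699
grasp_force: 0.0
```

```bash
python3 - <<'E'
from h import *
s=imaging.read_camera('scene'); crop(s,100,320,130,290,3.6,'g1.png'); o=manip.observe(); print(o['tcp_pos'],o['q'],o['tool_rot'])
E
```

```text
[ 0.635384   -0.19050796  0.14682219] [  3.17443204  45.93276879  19.80769376  89.7808851  -19.1250628
  48.40627331  31.47321694] [[-0.01895057  0.99975198 -0.01169821]
 [ 0.99980508  0.0190138   0.00531773]
 [ 0.00553884 -0.01159516 -0.99991743]]
```

View pics/g1.png

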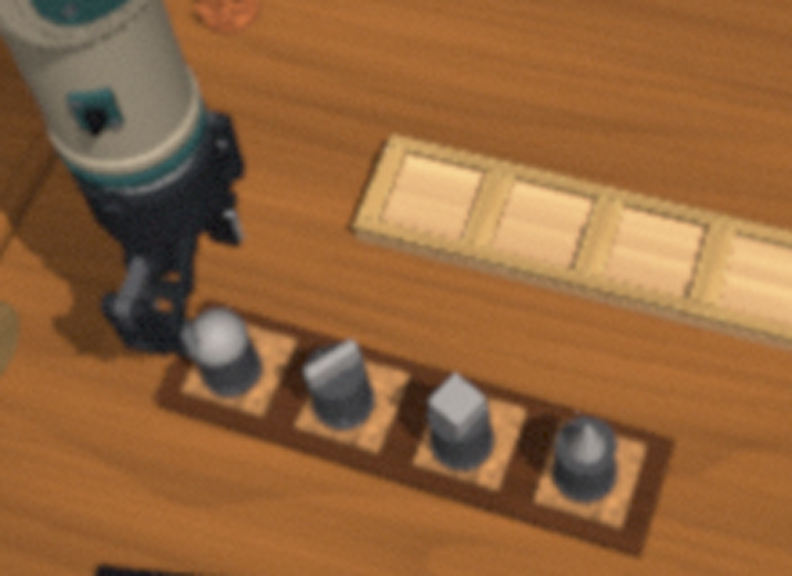

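The picture shows the gripper still above and to the left of the dome (220,345 in the crop), which is what the slanted view should give at this height. I'll let it settle.

Emit:
arm_command(moves=[{"translation": [0,0,0],"angular": [0,0,0],"fingers": 70},{"translation": [0,0,0],"angular": [0,0,0],"fingers": 70},{"translation": [0,0,0],"angular": [0,0,0],"fingers": 70}])

```text
t: 3.52
tcp_pos: [0.6412, -0.1949, 0.1591]
tool_rot: [[-0.017, 1.0, 0.005], [1.0, 0.017, -0.001], [-0.001, 0.005, -1.0]]
ft_force: [0.1, 0.1, 0.5]
width: 0.0705
grasp_force: 0.0
```

Emit:
arm_command(moves=[{"translation": [-0.09,-0.1,0.3],"angular": [0,0,0],"fingers": 70},{"translation": [0,0,0.5],"angular": [0,0,0],"fingers": 70},{"translation": [0,0,0.4],"angular": [0,0,0],"fingers": 70},{"translation": [0,0,0.2],"angular": [0,0,0],"fingers": 70},{"translation": [0,0,0],"angular": [0,0,0],"fingers": 70}])

```text
t: 3.93
tcp_pos: [0.6355, -0.1982, 0.1006]
tool_rot: [[-0.017, 1.0, 0.0], [1.0, 0.017, 0.0], [0.0, 0.0, -1.0]]
ft_force: [-0.4, -0.3, -0.1]
width: 0.0703
grasp_force: 0.0
```

```bash
python3 - <<'E'
from h import *
s=imaging.read_camera('scene'); crop(s,100,320,130,290,3.6,'g2.png'); o=manip.observe(); print(o['tcp_pos'],o['ft_force'],o['tool_rot'][:,2])
E
```

```text
[ 0.63600012 -0.19850844  0.10151961] [-0.32672706 -0.7905138   0.15490645] [ 1.51705692e-03 -2.72478751e-04 -9.99998812e-01]
```

View pics/g2.png

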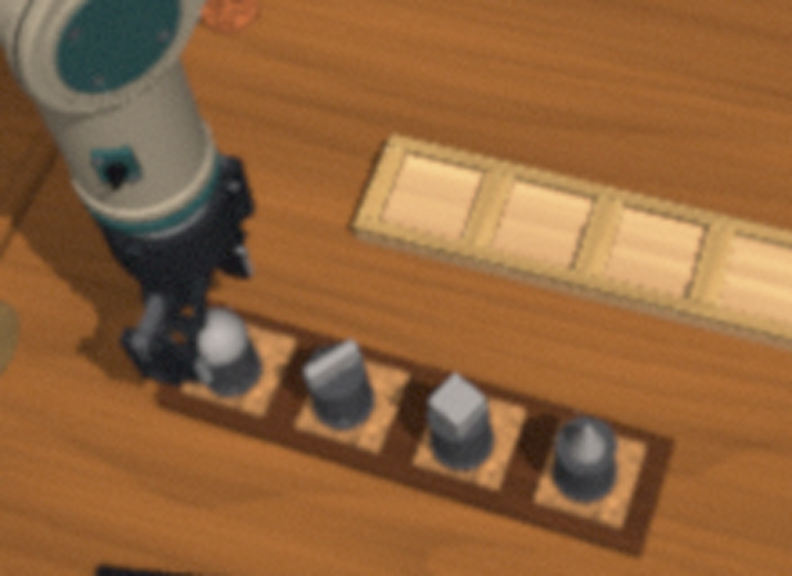

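The fingers are now coming down beside the dome (front fingertip near (205,370) in the crop), clear of its neighbours. Next I descend and grip.

Emit:
arm_command(moves=[{"translation": [0,0,0.3],"angular": [0,0,0],"fingers": 70},{"translation": [0,0,0.4],"angular": [0,0,0],"fingers": 70},{"translation": [0,0,0.3],"angular": [0,0,0],"fingers": 70},{"translation": [0,0,0.14],"angular": [0,0,0],"fingers": 70},{"translation": [0,0,0],"angular": [0,0,0],"fingers": 70}])

```text
t: 4.4
tcp_pos: [0.6345, -0.1981, 0.0533]
tool_rot: [[-0.016, 1.0, -0.002], [1.0, 0.016, 0.001], [0.001, -0.002, -1.0]]
ft_force: [0.6, 0.0, 0.9]
width: 0.0703
grasp_force: 0.0
```

Emit:
arm_command(moves=[{"translation": [0,0,0],"angular": [0,0,0],"fingers": 55},{"translation": [0,0,0],"angular": [0,0,0],"fingers": 45},{"translation": [0,0,0],"angular": [0,0,0],"fingers": 36},{"translation": [0,0,0],"angular": [0,0,0],"fingers": 30},{"translation": [0,0,0],"angular": [0,0,0],"fingers": 30}], squeeze=45)

```text
t: 4.82
tcp_pos: [0.6368, -0.1989, 0.056]
tool_rot: [[-0.016, 1.0, 0.003], [1.0, 0.016, -0.001], [-0.001, 0.003, -1.0]]
ft_force: [1.8, -0.1, 3.4]
width: 0.0388
grasp_force: 46.0
```

Emit:
arm_command(moves=[{"translation": [0,0,-0.2],"angular": [0,0,0],"fingers": 30},{"translation": [0,0,-0.5],"angular": [0,0,0],"fingers": 30},{"translation": [0,0,-0.8],"angular": [0,0,0],"fingers": 30},{"translation": [0,0,-0.8],"angular": [0,0,0],"fingers": 30},{"translation": [0,0,-0.5],"angular": [0,0,0],"fingers": 30}])

```text
t: 5.23
tcp_pos: [0.6347, -0.1986, 0.1689]
tool_rot: [[-0.016, 1.0, -0.0], [1.0, 0.016, -0.0], [-0.0, -0.0, -1.0]]
ft_force: [1.2, -1.3, -4.7]
width: 0.0391
grasp_force: 46.3
```

Emit:
arm_command(moves=[{"translation": [0,0,0],"angular": [0,0,0],"fingers": 30},{"translation": [0.3,-0.14,0],"angular": [0,0,0],"fingers": 30},{"translation": [0.6,-0.28,0],"angular": [0,0,0],"fingers": 30},{"translation": [0.87,-0.4,0],"angular": [0,0,0],"fingers": 30},{"translation": [0.87,-0.4,0],"angular": [0,0,0],"fingers": 30}])

```text
t: 5.65
tcp_pos: [0.5819, -0.0932, 0.1645]
tool_rot: [[-0.014, 1.0, -0.005], [1.0, 0.014, 0.0], [0.0, -0.005, -1.0]]
ft_force: [0.5, 1.1, -4.3]
width: 0.039
grasp_force: 46.4
```

Emit:
arm_command(moves=[{"translation": [0.87,-0.4,0],"angular": [0,0,0],"fingers": 30},{"translation": [0.87,-0.4,0],"angular": [0,0,0],"fingers": 30},{"translation": [0.87,-0.4,0],"angular": [0,0,0],"fingers": 30},{"translation": [0.87,-0.4,0],"angular": [0,0,0],"fingers": 30},{"translation": [0.87,-0.4,0],"angular": [0,0,0],"fingers": 30}])

```text
t: 6.07
tcp_pos: [0.4989, 0.0802, 0.1651]
tool_rot: [[-0.016, 1.0, -0.004], [1.0, 0.016, -0.001], [-0.001, -0.005, -1.0]]
ft_force: [0.7, -0.2, -4.6]
width: 0.0389
grasp_force: 46.4
```

Emit:
arm_command(moves=[{"translation": [0.87,-0.4,0],"angular": [0,0,0],"fingers": 30},{"translation": [0.55,-0.25,0],"angular": [0,0,0],"fingers": 30},{"translation": [0.29,-0.13,0],"angular": [0,0,0],"fingers": 30},{"translation": [0,0,0],"angular": [0,0,0],"fingers": 30},{"translation": [0,0,0],"angular": [0,0,0],"fingers": 30}])

```text
t: 6.48
tcp_pos: [0.468, 0.1471, 0.1655]
tool_rot: [[-0.018, 1.0, -0.003], [1.0, 0.018, -0.001], [-0.001, -0.003, -1.0]]
ft_force: [0.5, -0.6, -3.8]
width: 0.0388
grasp_force: 46.5
```

Emit:
arm_command(moves=[{"translation": [0.05,0.09,0.3],"angular": [0,0,0],"fingers": 30},{"translation": [0,0,0.7],"angular": [0,0,0],"fingers": 30},{"translation": [0,0,0.6],"angular": [0,0,0],"fingers": 30},{"translation": [0,0,0.4],"angular": [0,0,0],"fingers": 30},{"translation": [0,0,0.3],"angular": [0,0,0],"fingers": 30}])

```text
t: 6.9
tcp_pos: [0.4728, 0.1468, 0.0719]
tool_rot: [[-0.013, 1.0, -0.003], [1.0, 0.013, -0.002], [-0.002, -0.003, -1.0]]
ft_force: [0.6, -0.2, -5.8]
width: 0.0389
grasp_force: 46.4
```

Emit:
arm_command(moves=[{"translation": [0,0,0.2],"angular": [0,0,0],"fingers": 30},{"translation": [0,0,0],"angular": [0,0,0],"fingers": 30},{"translation": [0,0,0],"angular": [0,0,0],"fingers": 30},{"translation": [0,0,0],"angular": [0,0,0],"fingers": 30}])

```text
t: 7.23
tcp_pos: [0.4739, 0.1485, 0.067]
tool_rot: [[-0.015, 1.0, 0.001], [1.0, 0.015, -0.0], [-0.0, 0.001, -1.0]]
ft_force: [0.4, 0.8, -4.8]
width: 0.0392
grasp_force: 46.4
```

```bash
python3 - <<'E'
from h import *
s=imaging.read_camera('scene'); crop(s,180,350,120,260,4,'g3.png'); o=manip.observe(); print(o['tcp_pos'],o['ft_force'],o['tool_rot'][:,2])
E
```

```text
[0.47394454 0.14870131 0.06726309] [-0.18383281 -0.13309119 -4.49518828] [ 1.44767522e-03  2.19222715e-04 -9.99998928e-01]
```

View pics/g3.png

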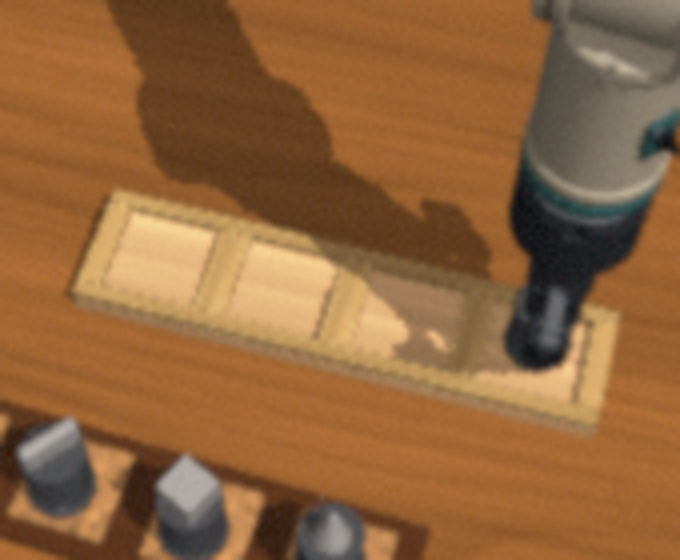

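The stake hangs inside the outermost bay (crop (540,350)), about 15 mm above the floor. I'll lower it slowly and watch the force.

Emit:
arm_command(moves=[{"translation": [0,-0.05,0.08],"angular": [0,0,0],"fingers": 30},{"translation": [0,0,0.08],"angular": [0,0,0],"fingers": 30},{"translation": [0,0,0.06],"angular": [0,0,0],"fingers": 30},{"translation": [0,0,0.05],"angular": [0,0,0],"fingers": 30},{"translation": [0,0,0.03],"angular": [0,0,0],"fingers": 30}])

```text
t: 7.7
tcp_pos: [0.4711, 0.149, 0.0545]
tool_rot: [[-0.016, 1.0, -0.0], [1.0, 0.016, 0.0], [0.0, -0.0, -1.0]]
ft_force: [-0.1, -0.1, -4.5]
width: 0.0389
grasp_force: 46.4
```

Emit:
arm_command(moves=[{"translation": [0,0,0.02],"angular": [0,0,0],"fingers": 30},{"translation": [0,0,0.02],"angular": [0,0,0],"fingers": 30},{"translation": [0,0,0.0],"angular": [0,0,0],"fingers": 30}])

```text
t: 7.95
tcp_pos: [0.4712, 0.1489, 0.053]
tool_rot: [[-0.016, 1.0, -0.0], [1.0, 0.016, -0.0], [-0.0, -0.0, -1.0]]
ft_force: [0.9, -0.2, -4.5]
width: 0.039
grasp_force: 46.4
```

Emit:
arm_command(moves=[{"translation": [0,0,0.02],"angular": [0,0,0],"fingers": 30},{"translation": [0,0,0.02],"angular": [0,0,0],"fingers": 30},{"translation": [0,0,0.0],"angular": [0,0,0],"fingers": 30}])

```text
t: 8.2
tcp_pos: [0.4713, 0.149, 0.0519]
tool_rot: [[-0.016, 1.0, 0.0], [1.0, 0.016, 0.0], [0.0, 0.0, -1.0]]
ft_force: [-1.7, -0.5, 1.2]
width: 0.0389
grasp_force: 47.1
```

Emit:
arm_command(moves=[{"translation": [0,0,0],"angular": [0,0,0],"fingers": 42},{"translation": [0,0,0],"angular": [0,0,0],"fingers": 50},{"translation": [0,0,0],"angular": [0,0,0],"fingers": 60},{"translation": [0,0,0],"angular": [0,0,0],"fingers": 70},{"translation": [0,0,-0.1],"angular": [0,0,0],"fingers": 70}])

```text
t: 8.62
tcp_pos: [0.471, 0.1488, 0.0552]
tool_rot: [[-0.016, 1.0, -0.001], [1.0, 0.016, -0.0], [-0.0, -0.001, -1.0]]
ft_force: [0.4, 0.4, 0.1]
width: 0.0699
grasp_force: 0.0
```

Emit:
arm_command(moves=[{"translation": [0,0,-0.4],"angular": [0,0,0],"fingers": 70},{"translation": [0,0,-0.6],"angular": [0,0,0],"fingers": 70},{"translation": [0,0,-0.8],"angular": [0,0,0],"fingers": 70},{"translation": [0,0,-0.6],"angular": [0,0,0],"fingers": 70},{"translation": [0,0,-0.2],"angular": [0,0,0],"fingers": 70}])

```text
t: 9.03
tcp_pos: [0.4729, 0.1492, 0.1628]
tool_rot: [[-0.016, 1.0, 0.005], [1.0, 0.016, 0.002], [0.002, 0.005, -1.0]]
ft_force: [-0.1, 0.3, -0.1]
width: 0.0699
grasp_force: 0.0
```

Emit:
arm_command(moves=[{"translation": [-0.45,0.28,0],"angular": [0,0,0],"fingers": 70},{"translation": [-0.82,0.515,0],"angular": [0,0,0],"fingers": 70},{"translation": [-0.82,0.515,0],"angular": [0,0,0],"fingers": 70},{"translation": [-0.82,0.515,0],"angular": [0,0,0],"fingers": 70},{"translation": [-0.82,0.515,0],"angular": [0,0,0],"fingers": 70}])

```text
t: 9.45
tcp_pos: [0.5676, -0.0001, 0.1592]
tool_rot: [[-0.017, 1.0, -0.001], [1.0, 0.017, 0.0], [0.0, -0.001, -1.0]]
ft_force: [1.4, 0.4, -0.3]
width: 0.0701
grasp_force: 0.0
```

Emit:
arm_command(moves=[{"translation": [-0.82,0.515,0],"angular": [0,0,0],"fingers": 70},{"translation": [-0.82,0.515,0],"angular": [0,0,0],"fingers": 70},{"translation": [-0.82,0.515,0],"angular": [0,0,0],"fingers": 70},{"translation": [-0.38,0.24,0],"angular": [0,0,0],"fingers": 70},{"translation": [0,0,0.2],"angular": [0,0,0],"fingers": 70}])

```text
t: 9.87
tcp_pos: [0.6428, -0.1182, 0.1524]
tool_rot: [[-0.01, 1.0, 0.005], [1.0, 0.01, -0.005], [-0.005, 0.005, -1.0]]
ft_force: [2.0, -0.0, 0.1]
width: 0.0699
grasp_force: 0.0
```

Emit:
arm_command(moves=[{"translation": [0,0,0.4],"angular": [0,0,0],"fingers": 70},{"translation": [0,0,0.4],"angular": [0,0,0],"fingers": 70},{"translation": [0,0,0.2],"angular": [0,0,0],"fingers": 70},{"translation": [0,0,0],"angular": [0,0,0],"fingers": 70},{"translation": [0,0,0],"angular": [0,0,0],"fingers": 70}])

```text
t: 10.28
tcp_pos: [0.6399, -0.1104, 0.111]
tool_rot: [[-0.017, 1.0, -0.001], [1.0, 0.017, 0.001], [0.001, -0.001, -1.0]]
ft_force: [0.8, -0.3, 0.6]
width: 0.0701
grasp_force: 0.0
```

```bash
python3 - <<'E'
from h import *
s=imaging.read_camera('scene'); crop(s,130,345,130,290,3.6,'g4.png')
E
```

```text
(no output)
```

View pics/g4.png

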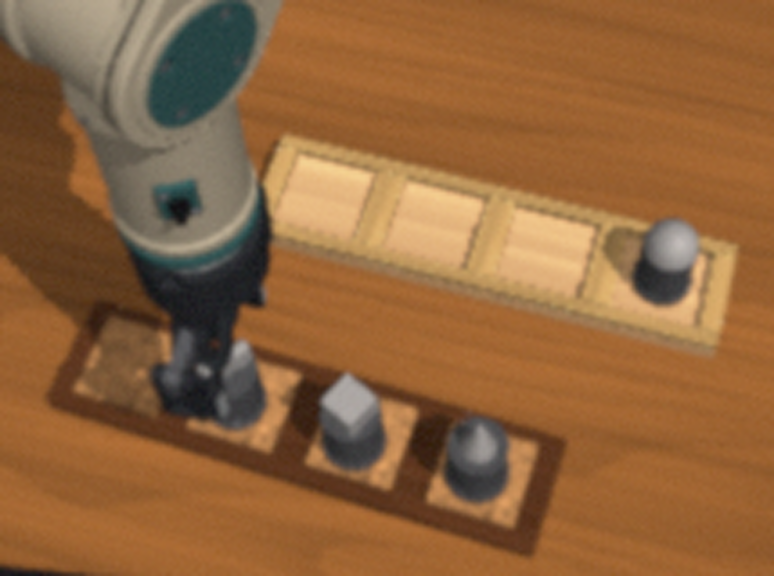

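The dome stands upright in the left bay (crop (668,260)). The gripper is above the ridge (235,385). Now I descend and grip it.

Emit:
arm_command(moves=[{"translation": [-0.08,0,0.3],"angular": [0,0,0],"fingers": 70},{"translation": [0,0,0.4],"angular": [0,0,0],"fingers": 70},{"translation": [0,0,0.4],"angular": [0,0,0],"fingers": 70},{"translation": [0,0,0.28],"angular": [0,0,0],"fingers": 70},{"translation": [0,0,0],"angular": [0,0,0],"fingers": 70}])

```text
t: 10.75
tcp_pos: [0.6389, -0.114, 0.0539]
tool_rot: [[-0.016, 1.0, -0.004], [1.0, 0.016, 0.001], [0.001, -0.004, -1.0]]
ft_force: [-0.3, 0.7, -0.7]
width: 0.0699
grasp_force: 0.0
```

Emit:
arm_command(moves=[{"translation": [0,0,0],"angular": [0,0,0],"fingers": 60},{"translation": [0,0,0],"angular": [0,0,0],"fingers": 50},{"translation": [0,0,0],"angular": [0,0,0],"fingers": 42},{"translation": [0,0,0],"angular": [0,0,0],"fingers": 30},{"translation": [0,0,0],"angular": [0,0,0],"fingers": 30}])

```text
t: 11.17
tcp_pos: [0.6409, -0.1146, 0.0575]
tool_rot: [[-0.016, 1.0, 0.001], [1.0, 0.016, -0.0], [-0.0, 0.001, -1.0]]
ft_force: [-1.6, -0.1, 5.9]
width: 0.0394
grasp_force: 46.2
```

Emit:
arm_command(moves=[{"translation": [0,0,-0.2],"angular": [0,0,0],"fingers": 30},{"translation": [0,0,-0.5],"angular": [0,0,0],"fingers": 30},{"translation": [0,0,-0.8],"angular": [0,0,0],"fingers": 30},{"translation": [0,0,-0.8],"angular": [0,0,0],"fingers": 30},{"translation": [0,0,-0.5],"angular": [0,0,0],"fingers": 30}])

```text
t: 11.58
tcp_pos: [0.6409, -0.1145, 0.1707]
tool_rot: [[-0.016, 1.0, 0.002], [1.0, 0.016, -0.0], [-0.0, 0.002, -1.0]]
ft_force: [1.2, -1.2, -5.5]
width: 0.0389
grasp_force: 46.8
```

Emit:
arm_command(moves=[{"translation": [0.2,-0.19,0],"angular": [0,0,0],"fingers": 30},{"translation": [0.46,-0.43,0],"angular": [0,0,0],"fingers": 30},{"translation": [0.66,-0.62,0],"angular": [0,0,0],"fingers": 30},{"translation": [0.66,-0.62,0],"angular": [0,0,0],"fingers": 30},{"translation": [0.66,-0.62,0],"angular": [0,0,0],"fingers": 30}])

```text
t: 12.0
tcp_pos: [0.5374, -0.0092, 0.1678]
tool_rot: [[-0.016, 1.0, -0.002], [1.0, 0.016, 0.0], [0.0, -0.002, -1.0]]
ft_force: [0.2, 1.2, -5.9]
width: 0.0393
grasp_force: 46.9
```

Emit:
arm_command(moves=[{"translation": [0.66,-0.62,0],"angular": [0,0,0],"fingers": 30},{"translation": [0.65,-0.62,0],"angular": [0,0,0],"fingers": 30},{"translation": [0.32,-0.31,0],"angular": [0,0,0],"fingers": 30},{"translation": [0.19,-0.19,0],"angular": [0,0,0],"fingers": 30},{"translation": [0,0,0],"angular": [0,0,0],"fingers": 30}])

```text
t: 12.42
tcp_pos: [0.4664, 0.0634, 0.1681]
tool_rot: [[-0.02, 1.0, -0.003], [1.0, 0.02, 0.001], [0.001, -0.003, -1.0]]
ft_force: [-0.1, -0.2, -6.8]
width: 0.0388
grasp_force: 47.1
```

Emit:
arm_command(moves=[{"translation": [0,0,0],"angular": [0,0,0],"fingers": 30},{"translation": [0,0,0],"angular": [0,0,0],"fingers": 30}])

```text
t: 12.58
tcp_pos: [0.4704, 0.06, 0.1686]
tool_rot: [[-0.015, 1.0, 0.002], [1.0, 0.015, -0.001], [-0.001, 0.002, -1.0]]
ft_force: [-0.1, -0.6, -6.5]
width: 0.039
grasp_force: 47.1
```

Emit:
arm_command(moves=[{"translation": [0.04,0,0.3],"angular": [0,0,0],"fingers": 30},{"translation": [0,0,0.7],"angular": [0,0,0],"fingers": 30},{"translation": [0,0,0.7],"angular": [0,0,0],"fingers": 30},{"translation": [0,0,0.45],"angular": [0,0,0],"fingers": 30},{"translation": [0,0,0.3],"angular": [0,0,0],"fingers": 30}])

```text
t: 13.0
tcp_pos: [0.4695, 0.0612, 0.0683]
tool_rot: [[-0.014, 1.0, -0.001], [1.0, 0.014, -0.001], [-0.001, -0.001, -1.0]]
ft_force: [-0.1, 0.5, -6.3]
width: 0.039
grasp_force: 46.8
```

Emit:
arm_command(moves=[{"translation": [0,0,0.15],"angular": [0,0,0],"fingers": 30},{"translation": [0,0,0],"angular": [0,0,0],"fingers": 30},{"translation": [0,0,0],"angular": [0,0,0],"fingers": 30},{"translation": [0,0,0],"angular": [0,0,0],"fingers": 30}])

```text
t: 13.33
tcp_pos: [0.4699, 0.0624, 0.065]
tool_rot: [[-0.015, 1.0, 0.002], [1.0, 0.015, -0.0], [-0.0, 0.002, -1.0]]
ft_force: [0.7, 0.1, -6.0]
width: 0.0386
grasp_force: 46.8
```

Emit:
arm_command(moves=[{"translation": [0.03,0,0.08],"angular": [0,0,0],"fingers": 30},{"translation": [0,0,0.07],"angular": [0,0,0],"fingers": 30},{"translation": [0,0,0.05],"angular": [0,0,0],"fingers": 30},{"translation": [0,0,0.03],"angular": [0,0,0],"fingers": 30},{"translation": [0,0,0.0],"angular": [0,0,0],"fingers": 30}])

```text
t: 13.75
tcp_pos: [0.4686, 0.0641, 0.0549]
tool_rot: [[-0.016, 1.0, -0.0], [1.0, 0.016, 0.0], [0.0, -0.0, -1.0]]
ft_force: [0.2, 0.1, -6.2]
width: 0.039
grasp_force: 46.8
```

Emit:
arm_command(moves=[{"translation": [0,0,0.02],"angular": [0,0,0],"fingers": 30},{"translation": [0,0,0.02],"angular": [0,0,0],"fingers": 30},{"translation": [0,0,0.0],"angular": [0,0,0],"fingers": 30}])

```text
t: 14.0
tcp_pos: [0.4689, 0.0641, 0.0536]
tool_rot: [[-0.016, 1.0, 0.0], [1.0, 0.016, 0.0], [0.0, 0.0, -1.0]]
ft_force: [-0.1, -0.2, -6.5]
width: 0.0386
grasp_force: 47.2
```

Emit:
arm_command(moves=[{"translation": [0,0,0.02],"angular": [0,0,0],"fingers": 30},{"translation": [0,0,0.02],"angular": [0,0,0],"fingers": 30},{"translation": [0,0,0.0],"angular": [0,0,0],"fingers": 30}])

```text
t: 14.25
tcp_pos: [0.4688, 0.0641, 0.0534]
tool_rot: [[-0.016, 1.0, 0.001], [1.0, 0.016, 0.001], [0.001, 0.001, -1.0]]
ft_force: [-2.7, -0.7, 14.4]
width: 0.0392
grasp_force: 49.3
```

Emit:
arm_command(moves=[{"translation": [0,0,0],"angular": [0,0,0],"fingers": 42},{"translation": [0,0,0],"angular": [0,0,0],"fingers": 50},{"translation": [0,0,0],"angular": [0,0,0],"fingers": 60},{"translation": [0,0,0],"angular": [0,0,0],"fingers": 70},{"translation": [0,0,-0.1],"angular": [0,0,0],"fingers": 70}])

```text
t: 14.67
tcp_pos: [0.4685, 0.064, 0.0555]
tool_rot: [[-0.016, 1.0, -0.001], [1.0, 0.016, -0.0], [-0.0, -0.001, -1.0]]
ft_force: [0.8, -0.4, -0.2]
width: 0.0696
grasp_force: 0.0
```

Emit:
arm_command(moves=[{"translation": [0,0,-0.4],"angular": [0,0,0],"fingers": 70},{"translation": [0,0,-0.6],"angular": [0,0,0],"fingers": 70},{"translation": [0,0,-0.8],"angular": [0,0,0],"fingers": 70},{"translation": [0,0,-0.6],"angular": [0,0,0],"fingers": 70},{"translation": [0,0,-0.2],"angular": [0,0,0],"fingers": 70}])

```text
t: 15.08
tcp_pos: [0.4703, 0.0641, 0.163]
tool_rot: [[-0.016, 1.0, 0.005], [1.0, 0.016, 0.001], [0.001, 0.005, -1.0]]
ft_force: [-0.3, 0.2, 0.6]
width: 0.0703
grasp_force: 0.0
```

Emit:
arm_command(moves=[{"translation": [-0.21,0.4,0],"angular": [0,0,0],"fingers": 70},{"translation": [-0.42,0.8,0],"angular": [0,0,0],"fingers": 70},{"translation": [-0.42,0.8,0],"angular": [0,0,0],"fingers": 70},{"translation": [-0.42,0.8,0],"angular": [0,0,0],"fingers": 70},{"translation": [-0.42,0.8,0],"angular": [0,0,0],"fingers": 70}])

```text
t: 15.5
tcp_pos: [0.6149, -0.0098, 0.1595]
tool_rot: [[-0.017, 1.0, -0.001], [1.0, 0.017, 0.0], [0.0, -0.001, -1.0]]
ft_force: [0.6, 0.5, -0.6]
width: 0.0698
grasp_force: 0.0
```

Emit:
arm_command(moves=[{"translation": [-0.3,0.56,0],"angular": [0,0,0],"fingers": 70},{"translation": [-0.13,0.23,0],"angular": [0,0,0],"fingers": 70},{"translation": [0,0,0],"angular": [0,0,0],"fingers": 70},{"translation": [0,0,0],"angular": [0,0,0],"fingers": 70},{"translation": [0,0,0],"angular": [0,0,0],"fingers": 70}])

```text
t: 15.92
tcp_pos: [0.6443, -0.0249, 0.1592]
tool_rot: [[-0.017, 1.0, -0.003], [1.0, 0.017, 0.001], [0.001, -0.003, -1.0]]
ft_force: [-0.0, 0.4, -0.4]
width: 0.0698
grasp_force: 0.0
```

```bash
python3 - <<'E'
from h import *
s=imaging.read_camera('scene'); crop(s,130,345,130,290,3.6,'g5.png'); print(manip.observe()['tcp_pos'])
E
```

```text
[ 0.64442162 -0.02473165  0.15944178]
```

View pics/g5.png

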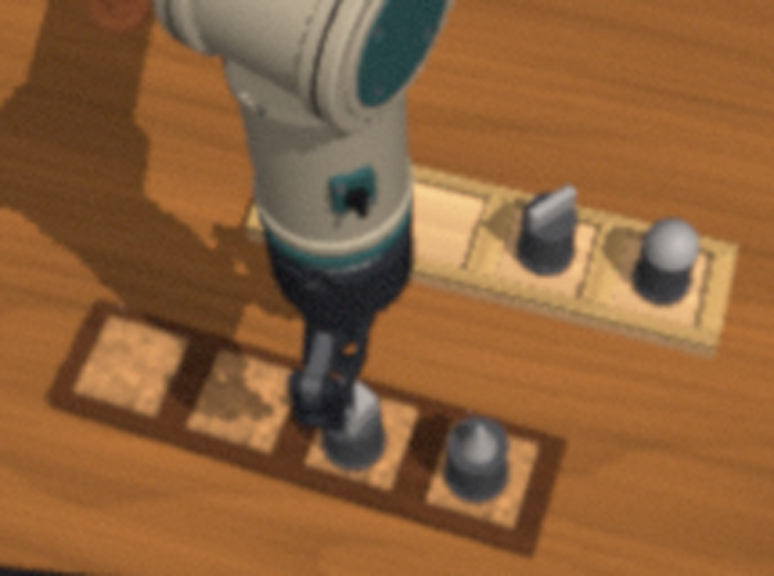

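Ridge and dome stand upright in the two left bays (crop (548,235) and (668,260)). The gripper is above the square stake (352,430).

Emit:
arm_command(moves=[{"translation": [-0.1,0.03,0.3],"angular": [0,0,0],"fingers": 70},{"translation": [0,0,0.5],"angular": [0,0,0],"fingers": 70},{"translation": [0,0,0.5],"angular": [0,0,0],"fingers": 70},{"translation": [0,0,0.3],"angular": [0,0,0],"fingers": 70},{"translation": [0,0,0],"angular": [0,0,0],"fingers": 70}])

```text
t: 16.38
tcp_pos: [0.6445, -0.0292, 0.0926]
tool_rot: [[-0.017, 1.0, -0.006], [1.0, 0.017, 0.001], [0.001, -0.006, -1.0]]
ft_force: [-0.5, 0.1, 0.6]
width: 0.0704
grasp_force: 0.0
```

Emit:
arm_command(moves=[{"translation": [0,0,0.3],"angular": [0,0,0],"fingers": 70},{"translation": [0,0,0.4],"angular": [0,0,0],"fingers": 70},{"translation": [0,0,0.25],"angular": [0,0,0],"fingers": 70},{"translation": [0,0,0],"angular": [0,0,0],"fingers": 70},{"translation": [0,0,0],"angular": [0,0,0],"fingers": 60}])

```text
t: 16.8
tcp_pos: [0.647, -0.0299, 0.0577]
tool_rot: [[-0.016, 1.0, -0.001], [1.0, 0.016, 0.0], [0.0, -0.001, -1.0]]
ft_force: [-0.5, -0.1, -0.0]
width: 0.0606
grasp_force: 0.0
```

Emit:
arm_command(moves=[{"translation": [0,0,0],"angular": [0,0,0],"fingers": 50},{"translation": [0,0,0],"angular": [0,0,0],"fingers": 42},{"translation": [0,0,0],"angular": [0,0,0],"fingers": 30},{"translation": [0,0,0],"angular": [0,0,0],"fingers": 30},{"translation": [0,0,0],"angular": [0,0,0],"fingers": 30}])

```text
t: 17.22
tcp_pos: [0.648, -0.03, 0.0591]
tool_rot: [[-0.016, 1.0, 0.002], [1.0, 0.016, -0.0], [-0.0, 0.002, -1.0]]
ft_force: [-0.6, 0.4, 5.0]
width: 0.0391
grasp_force: 45.9
```

Emit:
arm_command(moves=[{"translation": [0,0,-0.2],"angular": [0,0,0],"fingers": 30},{"translation": [0,0,-0.5],"angular": [0,0,0],"fingers": 30},{"translation": [0,0,-0.8],"angular": [0,0,0],"fingers": 30},{"translation": [0,0,-0.8],"angular": [0,0,0],"fingers": 30},{"translation": [0,0,-0.5],"angular": [0,0,0],"fingers": 30}])

```text
t: 17.63
tcp_pos: [0.6471, -0.03, 0.1719]
tool_rot: [[-0.016, 1.0, 0.001], [1.0, 0.016, -0.0], [-0.0, 0.001, -1.0]]
ft_force: [0.2, -0.1, -6.1]
width: 0.0389
grasp_force: 47.0
```

Emit:
arm_command(moves=[{"translation": [0,-0.3,0],"angular": [0,0,0],"fingers": 30},{"translation": [0.05,-0.6,0],"angular": [0,0,0],"fingers": 30},{"translation": [0.05,-0.9,0],"angular": [0,0,0],"fingers": 30},{"translation": [0.05,-0.9,0],"angular": [0,0,0],"fingers": 30},{"translation": [0.05,-0.9,0],"angular": [0,0,0],"fingers": 30}])

```text
t: 18.05
tcp_pos: [0.4999, -0.0238, 0.1692]
tool_rot: [[-0.017, 1.0, -0.003], [1.0, 0.017, 0.0], [0.0, -0.003, -1.0]]
ft_force: [-0.3, 0.4, -7.5]
width: 0.039
grasp_force: 47.1
```

Emit:
arm_command(moves=[{"translation": [0.03,-0.5,0],"angular": [0,0,0],"fingers": 30},{"translation": [0,-0.3,0],"angular": [0,0,0],"fingers": 30},{"translation": [0,-0.11,0],"angular": [0,0,0],"fingers": 30},{"translation": [0,0,0],"angular": [0,0,0],"fingers": 30},{"translation": [0,0,0],"angular": [0,0,0],"fingers": 30}])

```text
t: 18.47
tcp_pos: [0.4677, -0.0236, 0.17]
tool_rot: [[-0.016, 1.0, 0.001], [1.0, 0.016, -0.0], [-0.0, 0.001, -1.0]]
ft_force: [0.9, -0.3, -7.0]
width: 0.0388
grasp_force: 47.4
```

Emit:
arm_command(moves=[{"translation": [0,0,0.3],"angular": [0,0,0],"fingers": 30},{"translation": [0,0,0.6],"angular": [0,0,0],"fingers": 30},{"translation": [0,0,0.6],"angular": [0,0,0],"fingers": 30},{"translation": [0,0,0.3],"angular": [0,0,0],"fingers": 30},{"translation": [0,0,0],"angular": [0,0,0],"fingers": 30}])

```text
t: 18.88
tcp_pos: [0.4666, -0.0235, 0.0954]
tool_rot: [[-0.016, 1.0, -0.003], [1.0, 0.016, 0.0], [0.0, -0.003, -1.0]]
ft_force: [0.4, 0.3, -6.7]
width: 0.0388
grasp_force: 47.1
```

Emit:
arm_command(moves=[{"translation": [0.05,0.02,0.2],"angular": [0,0,0],"fingers": 30},{"translation": [0,0,0.3],"angular": [0,0,0],"fingers": 30},{"translation": [0,0,0.2],"angular": [0,0,0],"fingers": 30},{"translation": [0,0,0.15],"angular": [0,0,0],"fingers": 30},{"translation": [0,0,0.05],"angular": [0,0,0],"fingers": 30}])

```text
t: 19.3
tcp_pos: [0.4677, -0.0216, 0.0614]
tool_rot: [[-0.016, 1.0, -0.0], [1.0, 0.016, 0.0], [0.0, -0.0, -1.0]]
ft_force: [0.1, 0.1, -6.9]
width: 0.0386
grasp_force: 47.5
```

Emit:
arm_command(moves=[{"translation": [0,0,0],"angular": [0,0,0],"fingers": 30},{"translation": [0,0,0],"angular": [0,0,0],"fingers": 30},{"translation": [0,0,0],"angular": [0,0,0],"fingers": 30}])

```text
t: 19.55
tcp_pos: [0.4677, -0.0216, 0.0623]
tool_rot: [[-0.016, 1.0, 0.001], [1.0, 0.016, -0.0], [-0.0, 0.001, -1.0]]
ft_force: [0.2, 0.6, -6.7]
width: 0.039
grasp_force: 47.5
```

Emit:
arm_command(moves=[{"translation": [0,0,0.05],"angular": [0,0,0],"fingers": 30},{"translation": [0,0,0.05],"angular": [0,0,0],"fingers": 30},{"translation": [0,0,0.03],"angular": [0,0,0],"fingers": 30},{"translation": [0,0,0.02],"angular": [0,0,0],"fingers": 30},{"translation": [0,0,0.02],"angular": [0,0,0],"fingers": 30}])

```text
t: 19.97
tcp_pos: [0.4673, -0.0215, 0.055]
tool_rot: [[-0.016, 1.0, -0.0], [1.0, 0.016, 0.0], [0.0, -0.0, -1.0]]
ft_force: [-2.4, -0.6, 7.6]
width: 0.039
grasp_force: 49.0
```

Emit:
arm_command(moves=[{"translation": [0,0,0.02],"angular": [0,0,0],"fingers": 30},{"translation": [0,0,0],"angular": [0,0,0],"fingers": 30},{"translation": [0,0,0],"angular": [0,0,0],"fingers": 30}])

```text
t: 20.22
tcp_pos: [0.4673, -0.0215, 0.055]
tool_rot: [[-0.016, 1.0, 0.0], [1.0, 0.016, 0.0], [0.0, 0.0, -1.0]]
ft_force: [-3.1, 0.1, 5.6]
width: 0.0386
grasp_force: 48.8
```

Emit:
arm_command(moves=[{"translation": [0,0,0],"angular": [0,0,0],"fingers": 42},{"translation": [0,0,0],"angular": [0,0,0],"fingers": 50},{"translation": [0,0,0],"angular": [0,0,0],"fingers": 60},{"translation": [0,0,0],"angular": [0,0,0],"fingers": 70},{"translation": [0,0,-0.1],"angular": [0,0,0],"fingers": 70}])

```text
t: 20.63
tcp_pos: [0.4672, -0.0216, 0.058]
tool_rot: [[-0.016, 1.0, -0.001], [1.0, 0.016, 0.0], [0.0, -0.001, -1.0]]
ft_force: [0.6, -0.6, 0.9]
width: 0.0696
grasp_force: 0.0
```

Emit:
arm_command(moves=[{"translation": [0,0,-0.4],"angular": [0,0,0],"fingers": 70},{"translation": [0,0,-0.6],"angular": [0,0,0],"fingers": 70},{"translation": [0,0,-0.8],"angular": [0,0,0],"fingers": 70},{"translation": [0,0,-0.6],"angular": [0,0,0],"fingers": 70},{"translation": [0,0,-0.2],"angular": [0,0,0],"fingers": 70}])

```text
t: 21.05
tcp_pos: [0.4689, -0.0218, 0.1654]
tool_rot: [[-0.016, 1.0, 0.005], [1.0, 0.016, -0.0], [-0.0, 0.005, -1.0]]
ft_force: [0.7, 1.0, -0.1]
width: 0.0699
grasp_force: 0.0
```

Emit:
arm_command(moves=[{"translation": [0.18,0.42,0],"angular": [0,0,0],"fingers": 70},{"translation": [0.36,0.83,0],"angular": [0,0,0],"fingers": 70},{"translation": [0.36,0.83,0],"angular": [0,0,0],"fingers": 70},{"translation": [0.36,0.83,0],"angular": [0,0,0],"fingers": 70},{"translation": [0.36,0.83,0],"angular": [0,0,0],"fingers": 70}])

```text
t: 21.47
tcp_pos: [0.6169, 0.0467, 0.162]
tool_rot: [[-0.016, 1.0, -0.001], [1.0, 0.016, 0.0], [0.0, -0.001, -1.0]]
ft_force: [0.8, -1.1, 0.6]
width: 0.0703
grasp_force: 0.0
```

Emit:
arm_command(moves=[{"translation": [0.22,0.5,0],"angular": [0,0,0],"fingers": 70},{"translation": [0.1,0.23,0],"angular": [0,0,0],"fingers": 70},{"translation": [0,0,0],"angular": [0,0,0],"fingers": 70},{"translation": [0,0,0],"angular": [0,0,0],"fingers": 70},{"translation": [0,0,0],"angular": [0,0,0],"fingers": 70}])

```text
t: 21.88
tcp_pos: [0.6434, 0.058, 0.1617]
tool_rot: [[-0.015, 1.0, -0.002], [1.0, 0.015, -0.001], [-0.001, -0.002, -1.0]]
ft_force: [0.2, -0.6, 0.5]
width: 0.07
grasp_force: 0.0
```

```bash
python3 - <<'E'
from h import *
s=imaging.read_camera('scene'); crop(s,130,345,130,290,3.6,'g6.png'); print(manip.observe()['tcp_pos'])
E
```

```text
[0.6435244  0.05792194 0.16203707]
```

View pics/g6.png

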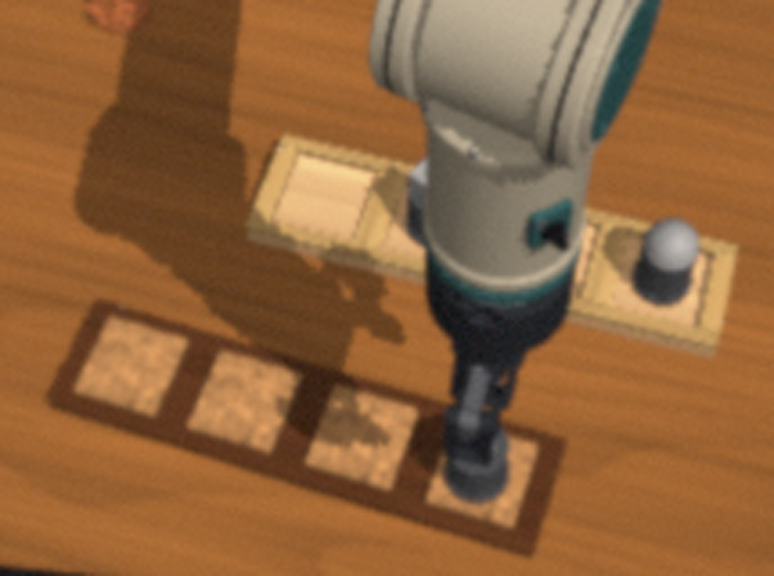

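The square head is visible behind the arm in its bay (crop (418,190)), the gripper is above the cone (475,470), and the rightmost bay is empty (325,195).

Emit:
arm_command(moves=[{"translation": [-0.05,0.03,0.3],"angular": [0,0,0],"fingers": 70},{"translation": [0,0,0.5],"angular": [0,0,0],"fingers": 70},{"translation": [0,0,0.5],"angular": [0,0,0],"fingers": 70},{"translation": [0,0,0.3],"angular": [0,0,0],"fingers": 70},{"translation": [0,0,0],"angular": [0,0,0],"fingers": 70}])

```text
t: 22.35
tcp_pos: [0.6435, 0.0566, 0.095]
tool_rot: [[-0.015, 1.0, -0.006], [1.0, 0.015, -0.0], [-0.0, -0.006, -1.0]]
ft_force: [-0.5, 1.1, -0.7]
width: 0.0704
grasp_force: 0.0
```

Emit:
arm_command(moves=[{"translation": [0,0,0.3],"angular": [0,0,0],"fingers": 70},{"translation": [0,0,0.45],"angular": [0,0,0],"fingers": 70},{"translation": [0,0,0.27],"angular": [0,0,0],"fingers": 70},{"translation": [0,0,0],"angular": [0,0,0],"fingers": 70},{"translation": [0,0,0],"angular": [0,0,0],"fingers": 60}])

```text
t: 22.77
tcp_pos: [0.646, 0.0568, 0.0572]
tool_rot: [[-0.016, 1.0, -0.001], [1.0, 0.016, -0.0], [-0.0, -0.001, -1.0]]
ft_force: [0.3, -0.5, -0.1]
width: 0.0606
grasp_force: 0.0
```

Emit:
arm_command(moves=[{"translation": [0,0,0],"angular": [0,0,0],"fingers": 50},{"translation": [0,0,0],"angular": [0,0,0],"fingers": 42},{"translation": [0,0,0],"angular": [0,0,0],"fingers": 30},{"translation": [0,0,0],"angular": [0,0,0],"fingers": 30},{"translation": [0,0,0],"angular": [0,0,0],"fingers": 30}])

```text
t: 23.18
tcp_pos: [0.6484, 0.0568, 0.0592]
tool_rot: [[-0.016, 1.0, 0.005], [1.0, 0.016, -0.0], [-0.0, 0.005, -1.0]]
ft_force: [3.4, -0.1, 5.8]
width: 0.0389
grasp_force: 45.3
```

Emit:
arm_command(moves=[{"translation": [0,0,-0.2],"angular": [0,0,0],"fingers": 30},{"translation": [0,0,-0.5],"angular": [0,0,0],"fingers": 30},{"translation": [0,0,-0.8],"angular": [0,0,0],"fingers": 30},{"translation": [0,0,-0.8],"angular": [0,0,0],"fingers": 30},{"translation": [0,0,-0.5],"angular": [0,0,0],"fingers": 30}])

```text
t: 23.6
tcp_pos: [0.645, 0.0569, 0.1711]
tool_rot: [[-0.016, 1.0, -0.002], [1.0, 0.016, 0.0], [0.0, -0.002, -1.0]]
ft_force: [1.0, -0.5, -5.7]
width: 0.0389
grasp_force: 46.8
```

Emit:
arm_command(moves=[{"translation": [-0.19,-0.21,0],"angular": [0,0,0],"fingers": 30},{"translation": [-0.44,-0.5,0],"angular": [0,0,0],"fingers": 30},{"translation": [-0.63,-0.71,0],"angular": [0,0,0],"fingers": 30},{"translation": [-0.63,-0.71,0],"angular": [0,0,0],"fingers": 30},{"translation": [-0.63,-0.71,0],"angular": [0,0,0],"fingers": 30}])

```text
t: 24.02
tcp_pos: [0.5303, -0.0457, 0.1685]
tool_rot: [[-0.018, 1.0, -0.005], [1.0, 0.018, 0.001], [0.001, -0.005, -1.0]]
ft_force: [0.9, -0.9, -6.4]
width: 0.039
grasp_force: 47.0
```

Emit:
arm_command(moves=[{"translation": [-0.63,-0.71,0],"angular": [0,0,0],"fingers": 30},{"translation": [-0.5,-0.57,0],"angular": [0,0,0],"fingers": 30},{"translation": [-0.29,-0.33,0],"angular": [0,0,0],"fingers": 30},{"translation": [-0.13,-0.14,0],"angular": [0,0,0],"fingers": 30},{"translation": [0,0,0],"angular": [0,0,0],"fingers": 30}])

```text
t: 24.43
tcp_pos: [0.4623, -0.1097, 0.1692]
tool_rot: [[-0.013, 1.0, -0.004], [1.0, 0.013, 0.001], [0.001, -0.004, -1.0]]
ft_force: [-0.5, -0.2, -6.0]
width: 0.039
grasp_force: 47.1
```

Emit:
arm_command(moves=[{"translation": [0,0,0],"angular": [0,0,0],"fingers": 30},{"translation": [0,0,0],"angular": [0,0,0],"fingers": 30}])

```text
t: 24.6
tcp_pos: [0.4662, -0.1074, 0.1693]
tool_rot: [[-0.018, 1.0, 0.0], [1.0, 0.018, 0.001], [0.001, 0.0, -1.0]]
ft_force: [1.3, -0.7, -5.2]
width: 0.0389
grasp_force: 47.1
```

Down from 0.169 to about 0.062, then in fine steps.

Emit:
arm_command(moves=[{"translation": [0.03,0,0.3],"angular": [0,0,0],"fingers": 30},{"translation": [0,0,0.6],"angular": [0,0,0],"fingers": 30},{"translation": [0,0,0.6],"angular": [0,0,0],"fingers": 30},{"translation": [0,0,0.5],"angular": [0,0,0],"fingers": 30},{"translation": [0,0,0.3],"angular": [0,0,0],"fingers": 30}])

```text
t: 25.02
tcp_pos: [0.4656, -0.1058, 0.0753]
tool_rot: [[-0.019, 1.0, -0.002], [1.0, 0.019, 0.001], [0.001, -0.002, -1.0]]
ft_force: [-0.2, 0.1, -6.6]
width: 0.0388
grasp_force: 46.9
```

Emit:
arm_command(moves=[{"translation": [0,0,0.25],"angular": [0,0,0],"fingers": 30},{"translation": [0,0,0.12],"angular": [0,0,0],"fingers": 30},{"translation": [0,0,0],"angular": [0,0,0],"fingers": 30},{"translation": [0,0,0],"angular": [0,0,0],"fingers": 30},{"translation": [0,0,0],"angular": [0,0,0],"fingers": 30}])

```text
t: 25.43
tcp_pos: [0.4659, -0.1076, 0.0633]
tool_rot: [[-0.017, 1.0, 0.001], [1.0, 0.017, -0.0], [-0.0, 0.001, -1.0]]
ft_force: [0.2, -0.2, -5.6]
width: 0.0392
grasp_force: 46.9
```

Emit:
arm_command(moves=[{"translation": [0.03,0,0.06],"angular": [0,0,0],"fingers": 30},{"translation": [0,0,0.05],"angular": [0,0,0],"fingers": 30},{"translation": [0,0,0.04],"angular": [0,0,0],"fingers": 30},{"translation": [0,0,0.02],"angular": [0,0,0],"fingers": 30},{"translation": [0,0,0.02],"angular": [0,0,0],"fingers": 30}])

```text
t: 25.85
tcp_pos: [0.4651, -0.1064, 0.0551]
tool_rot: [[-0.016, 1.0, 0.0], [1.0, 0.016, 0.0], [0.0, 0.0, -1.0]]
ft_force: [-2.5, -0.2, 9.2]
width: 0.0386
grasp_force: 48.5
```

Emit:
arm_command(moves=[{"translation": [0,0,0.02],"angular": [0,0,0],"fingers": 30},{"translation": [0,0,0],"angular": [0,0,0],"fingers": 30},{"translation": [0,0,0],"angular": [0,0,0],"fingers": 30}])

```text
t: 26.1
tcp_pos: [0.4651, -0.1064, 0.0552]
tool_rot: [[-0.016, 1.0, 0.001], [1.0, 0.016, 0.0], [0.0, 0.001, -1.0]]
ft_force: [-2.6, 0.5, 5.2]
width: 0.0391
grasp_force: 48.3
```

Contact made. I release, rise and take a last look.

Emit:
arm_command(moves=[{"translation": [0,0,0],"angular": [0,0,0],"fingers": 42},{"translation": [0,0,0],"angular": [0,0,0],"fingers": 50},{"translation": [0,0,0],"angular": [0,0,0],"fingers": 60},{"translation": [0,0,0],"angular": [0,0,0],"fingers": 70},{"translation": [0,0,-0.1],"angular": [0,0,0],"fingers": 70}])

```text
t: 26.52
tcp_pos: [0.4649, -0.1064, 0.058]
tool_rot: [[-0.016, 1.0, -0.001], [1.0, 0.016, 0.0], [0.0, -0.001, -1.0]]
ft_force: [0.7, -0.0, 0.6]
width: 0.0697
grasp_force: 0.0
```

Emit:
arm_command(moves=[{"translation": [0,0,-0.4],"angular": [0,0,0],"fingers": 70},{"translation": [0,0,-0.8],"angular": [0,0,0],"fingers": 70},{"translation": [0,0,-0.9],"angular": [0,0,0],"fingers": 70},{"translation": [0,0,-0.9],"angular": [0,0,0],"fingers": 70},{"translation": [0,0,-0.9],"angular": [0,0,0],"fingers": 70}])

```text
t: 26.93
tcp_pos: [0.4645, -0.1064, 0.2161]
tool_rot: [[-0.016, 1.0, -0.001], [1.0, 0.016, -0.0], [-0.0, -0.001, -1.0]]
ft_force: [0.9, -0.0, -0.1]
width: 0.0695
grasp_force: 0.0
```

Emit:
arm_command(moves=[{"translation": [-0.5,0,-0.5],"angular": [0,0,0],"fingers": 70},{"translation": [-0.9,0,0],"angular": [0,0,0],"fingers": 70},{"translation": [-0.9,0,0],"angular": [0,0,0],"fingers": 70},{"translation": [-0.5,0,0],"angular": [0,0,0],"fingers": 70},{"translation": [0,0,0],"angular": [0,0,0],"fingers": 70}])

```text
t: 27.35
tcp_pos: [0.4663, -0.2241, 0.2354]
tool_rot: [[-0.009, 1.0, 0.002], [1.0, 0.009, -0.005], [-0.005, 0.002, -1.0]]
ft_force: [-1.0, -0.3, 0.0]
width: 0.07
grasp_force: 0.0
```

Emit:
arm_command(moves=[{"translation": [0,0,0],"angular": [0,0,0],"fingers": 70},{"translation": [0,0,0],"angular": [0,0,0],"fingers": 70},{"translation": [0,0,0],"angular": [0,0,0],"fingers": 70},{"translation": [0,0,0],"angular": [0,0,0],"fingers": 70},{"translation": [0,0,0],"angular": [0,0,0],"fingers": 70}])

```text
t: 27.77
tcp_pos: [0.4671, -0.2173, 0.2342]
tool_rot: [[-0.018, 1.0, -0.0], [1.0, 0.018, 0.001], [0.001, -0.0, -1.0]]
ft_force: [0.6, 0.1, -0.9]
width: 0.07
grasp_force: 0.0
```

```bash
python3 - <<'E'
from h import *
s=imaging.read_camera('scene'); crop(s,0,512,0,384,1.5,'g7.png'); print(manip.observe()['tcp_pos'])
E
```

```text
[ 0.46709374 -0.21752089  0.23426202]
```

View pics/g7.png

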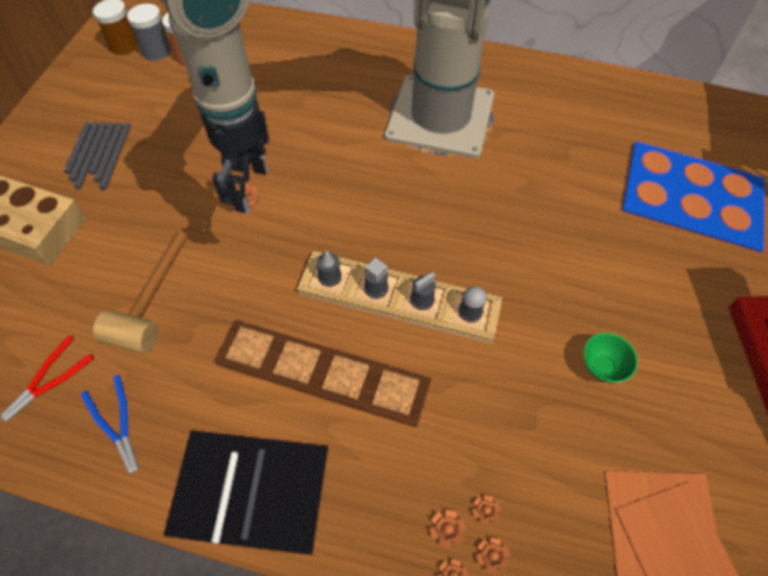

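All four stakes stand upright, one per bay. From the camera side they run cone (329,268), square (376,278), ridge (424,290), dome (473,302), the reverse of the board order. The mallet, bowl and flower have not moved, and the gripper is clear.

```bash
python3 -c "
from plant import manip
print(manip.sign_off())"
```

```text
the job is handed in; nothing more can be done
None
```

The four stakes stand upright in the rack in reverse order (robot's left to right: dome, ridge, square, cone), each lowered to touch before release; the mallet, bowl and flower were left where they were, and the job is handed in.

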